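# Open the insert case and set the copper insert on the ball vise

## Task

Get the copper mould insert ready for welding: lift the lid of the red case and ease it open, without flinging it, until it rests back on its stop. Then lift the copper insert out of the case and set it down gently, upright and well centred, on the flat round face of the ball vise. Leave the lid open on its stop, and do not disturb the two steel inserts in the case or the cutters and canister on the bench.

Things in the scene. Friction and masses are not known exactly. Their poses are not given: they have to be found in the camera images.
- case: Red sheet-steel case fixed to the bench, 160 mm deep (its x) by 260 wide (its y), walls 66 high, 4 thick. Origin: centre of its underside, on the bench; x points from the front (lip side, facing the robot's right within 20 degrees) to the hinge at the back, z up. Two stop arms behind it (y = +-85 mm) reach 48 mm behind the back wall, 130 mm above the bench.
- case_floor (a point): Centre of the case's inner foam floor, 12 mm above the bench, axes as the case. Two foam ribs along x at y = +-41 mm (6 mm wide, 8 mm high) part it into three places, centred at y = -83, 0 and +83 mm, one insert in each.
- lid (a joint): Lid angle, rad: 0 closed, grows as its front rises, 1.85 on its stop, leaning back past upright. Plain damped hinge, no latch or spring: let go below about 1.5 it falls shut, beyond about 1.6 it sinks back onto the stop.
- lid_lip (a point): Middle of the lower front edge of the lid, moves with it. The lid is a plate 8 mm thick, 180 mm from hinge to front edge, 266 wide, 0.4 to 0.65 kg, no handle: its front edge overhangs the case's front wall by 20 mm as a lip; 2 to 4 N up under it raises the lid. Closed, this point is 66.5 mm above the bench. x axis: lip to hinge. A 5 mm foam pad under the lid starts 50 mm from this edge.
- lid_hinge (a point): Middle of the lid's hinge line (along the case's y), at the underside of the lid: 66.5 mm above the bench, 80 mm behind the case's centre.
- insert_copper: Copper-coloured mould insert, loose in one of the three places of the case (any of them): a flange 46 mm (x) by 40 mm (y) by 12 mm high carrying a centred core block 34 mm (x) by 24 mm (y) that rises to 38 mm above the underside; 0.25 to 0.45 kg. Origin: centre of its underside, z up. Its axes lie within 12 degrees of the case's. Grip the core across its y faces.
- insert_steel_a: Steel-grey insert of the same shape and size, in another place of the case. Stays there.
- insert_steel_b: Second steel-grey insert of the same shape and size, in the remaining place of the case. Stays there.
- vise: Ball vise, fixed: pink ring base of 56 mm radius and 30 mm height carrying a blue ball of 64 mm radius with a flat, level, round light-metal face of 52 mm radius, 104 mm above the bench. Origin: centre of its underside.
- vise_face (a point): Centre of the vise's round face, on its surface, z up.
- cutters: Side cutters with black handles lying on the bench, 125 mm long, 12 mm high; origin at the pivot on the bench, x towards the jaws. Bystander.
- canister: White and yellow can standing on the bench, 48 mm diameter, 110 mm high, origin at the centre of its underside. Bystander.

How it is judged:
By the outcome, as a careful person would: the job done as asked, in the order asked, and still so for the second after the job is handed in, with the robot touching nothing.
It also fails if it takes over 64 s, if anything falls off the work surface, if the arm or the gripper's body presses on something with over 40 N, if the wrist force passes 120 N, or if a joint passes its speed limit or range.

## Robot

A 6-joint arm with a two-finger parallel gripper is mounted at the origin on the work surface. World frame = base frame: x ahead of the robot, y to its left, z up, the work surface at z = 0. Lengths are in m, angles in rad, forces in N, time in s.
With the tool pointing down it reaches from about 0.35 to 0.975 m from the base axis. Payload 4.9 kg.
Tool frame: the origin (TCP) lies on the mounting face of the last link; the fingertips stand 173 mm ahead of it and the grasp point (between the pads) lies 155 mm ahead of it; z points along the fingers, y is the direction in which the jaws open and shut (so a half turn about z gives the same grasp; the last joint's range is limited). The gripper opens to 85 mm and grips with 20 to 120 N. Pads are 22 mm wide; open, the fingers measure 114 mm over their backs; the gripper's body (76 mm by 85 mm) begins 54 mm behind the grasp point. The pads swing forward as they close: fully open they stand 13 mm farther back than shut.
Start: joints at [1.036, 0.053, 1.613, -0, 1.476, -0.119], TCP at [0.252, 0.572, 0.405] pointing down, gripper open.
Joint ranges: [-3.01, 3.01], [-1.01, 2.22], [0.06, 2.58], [-1.02, 4.17], [0.09, 2.62], [-3.14, 3.14]. Speed limits (rad/s): [2.57, 2.57, 3.14, 3.14, 3.14, 3.14].

## Interface

Orientations are given as a unit quaternion [w, x, y, z].
In Python, from plant import manip gives the robot as it stands.
- The arm moves only by the tool play_rows, never from a script. Its argument "increments" is a list of rows, each an object with "offset": the shift along the tool's x, y, z in mm, a list of three; "twist": the turn about the tool's z in rad; "grip": the opening, from 0 (shut) to 1 (fully open). In form: [{"offset": [dx, dy, dz], "twist": twist, "grip": grip}, ...]. A call has 1 to 5 rows; each row is the pose to reach, as a shift and turn from the pose commanded when the call began, along the tool's axes at that moment; what a row does not reach only later rows make up. A row lasts 1/12 s, in which the tool goes at most 41.7 mm and 7.16 degrees, less where a joint would pass 70% of its speed; a pose out of reach is approached as far as the arm can. A call with a gripper value outside its range is refused whole. The fingers move at their own pace and stop on an object; the grip force is fixed at half the most. Time passes only in rows, so rows that repeat a pose let the fingers close. It gives the time, the measured TCP pose, the force and the opening at its end, in the units of the state.
- manip.state(): the state, without advancing time (a new reading comes with each control period).
- manip.grab_frame(name): name is "scene" or "side" or "wrist"; returns the picture (480x640x3 uint8, blue, green, red); there is no depth.
- manip.get_calibration(name): a dict with "fx", "fy", "cx", "cy" (pixels), "T" (4x4, takes a point from camera to world coordinates). Camera axes: x right, y down, z forward; pixel columns grow to the right and rows downward; lengths in m; the calibration is good to about 2 mm. A picture is of the moment at which its call begins: read the wrist's pose just before it. get_calibration takes no time and is no camera call; for the wrist camera it gives the pose at the moment of the call.
- manip.job_done(): hands the job in, once; it reports no verdict.
Trained networks look in the newest picture that a camera, given by its name, has taken for a name from the list of things; names that differ only in an ending like _2 or _b are one class to them, and where a whole thing is asked for, a point or a joint stands for the part that bears it (a point fixed in the world has none). Each returns a list of dicts, best first, with "p" (0 to 1); they miss things now and then, are a little off and sometimes report something else, mostly with a low value. They report only what shows in the picture. A call takes as long as a camera call.
- manip.boxes_of(query, camera): "xyz" ([x, y, z] in m, in the coordinates of the camera as it stood for that picture, good to about 4 mm: the middle of the surface that is visible of it).
- manip.tip_of(query, camera): "xyz" ([x, y, z] in m, in the coordinates of the camera as it stood for that picture, good to about 4 mm: a listed point, or the origin of a listed thing).
The state is a dict: "time": time; "joint_pos": joint angles; "joint_vel": joint speeds; "joint_efforts": joint torques, N m; "tool_pos": TCP position; "tool_rot": TCP orientation; "contact_force": force on the tool from outside, world axes, zero at the start; "ft_torque": the same for the moment, N m; "gripper_width": opening from 0.0 (shut) to 1.0 (fully open).
Only numpy, scipy, OpenCV 4.12 (cv2) and the standard library are available. Lean on these libraries where they do the work, as an engineer would, in place of code of your own. Each camera call takes 0.05 s, during which the arm holds its last target. There are 200 camera calls.

## Working session

There is one attempt and no reset: what is moved stays moved. The work goes in short steps, Python scripts to look and compute and a tool call to move; the robot and the scene stay as the last step left them, time stands still between calls to the robot, and variables do not carry over. Pictures are saved under pics/ and viewed, about 8 in all and at most 12, crops included, and the job is handed in when it is done.

Besides the shell and the picture viewer there is one more tool, called after "Request:" by a JSON object that holds its "method" and its "body", one argument or row to a line. play_rows: Moves the arm, as the interface text tells. Its arguments: {"type":"object","properties":{"increments":{"type":"array"}},"required":["increments"]}

```bash
ls; mkdir -p pics
cat > h.py <<'E'
import numpy as np, cv2
from plant import manip
from scipy.spatial.transform import Rotation as R
def look(cam,qs,save=None):
    T=np.array(manip.get_calibration(cam)["T"]); im=manip.grab_frame(cam)
    if save: cv2.imwrite("pics/"+save,im)
    for k,q in qs:
        f=manip.tip_of if k=='t' else manip.boxes_of
        for d in f(q,cam)[:3]:
            print(cam,k,q,round(d["p"],2),np.round(T[:3,:3]@np.array(d["xyz"])+T[:3,3],4))
    return im
def st():
    s=manip.state(); q=s["tool_rot"]; M=R.from_quat([q[1],q[2],q[3],q[0]]).as_matrix()
    print("t",s["time"],"p",np.round(s["tool_pos"],4),"F",np.round(s["contact_force"],2),"g",s["gripper_width"]); print(np.round(M,3)); print("j",np.round(s["joint_pos"],3))
    return s,M
E
python3 - <<'E'
from h import *
st()
qs=[('t',q) for q in ["case","lid_lip","lid_hinge","vise_face","canister","cutters"]]
a=look("scene",qs,"s1.png"); b=look("side",qs,"d1.png")
cv2.imwrite("pics/both.png",cv2.resize(np.hstack([a,b]),(800,300)))
E
```

```text
pics
t 0.0 p [0.2523 0.5715 0.4035] F [ 0.78 -0.4   0.16] g 1.0020449178313748
[[-0.915  0.404 -0.001]
 [ 0.404  0.915 -0.002]
 [ 0.    -0.002 -1.   ]]
j [ 1.036  0.053  1.614  0.     1.476 -0.119]
scene t case 0.89 [ 5.249e-01  1.967e-01 -1.000e-04]
scene t lid_lip 0.75 [0.5574 0.1037 0.0663]
scene t lid_lip 0.44 [0.7912 0.0725 0.0018]
scene t lid_hinge 0.16 [ 0.7097 -0.147   0.0014]
scene t vise_face 0.56 [ 0.5154 -0.1881  0.108 ]
scene t canister 0.87 [0.7915 0.0736 0.0038]
scene t cutters 0.95 [ 0.7138 -0.1494  0.0029]
scene t cutters 0.66 [ 0.5156 -0.1855  0.1069]
side t case 0.76 [5.224e-01 1.942e-01 4.000e-04]
side t lid_hinge 0.84 [0.4979 0.2744 0.0671]
side t vise_face 0.92 [ 0.5194 -0.189   0.1038]
side t canister 0.95 [0.7925 0.0758 0.0054]
side t cutters 0.78 [ 0.7068 -0.1469  0.0015]
```

View pics/both.png

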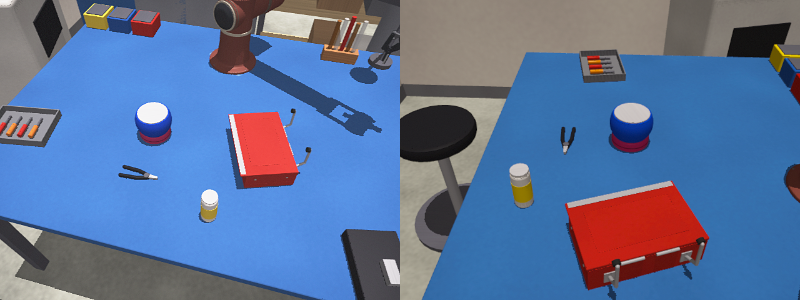

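The case, vise, canister and cutters are located: the case is the red box with its white lip facing the vise. I'll crop the side view to get the case yaw.

Run:
```python
import cv2
a=cv2.imread('pics/d1.png');print(a.shape)
c=a[270:480,240:520]; cv2.imwrite('pics/c1.png',cv2.resize(c,None,fx=2.8,fy=2.8,interpolation=cv2.INTER_CUBIC))
```

```text
(480, 640, 3)
```

View pics/c1.png

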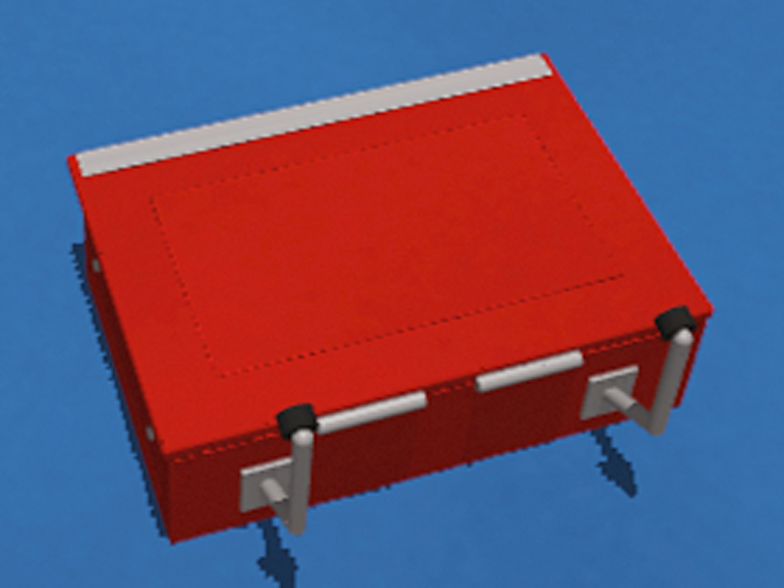

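The crop shows the lid's top corners at (72,157), (546,54), (712,310) and (165,452), with the lip strip at the far side.

```bash
cat >> h.py <<'E'
def plane(cam,uv,z):
    c=manip.get_calibration(cam);T=np.array(c["T"]);out=[]
    for u,v in uv:
        d=T[:3,:3]@np.array([(u-c["cx"])/c["fx"],(v-c["cy"])/c["fy"],1]); out.append(T[:3,3]+d*(z-T[2,3])/d[2])
    return np.array(out)
E
python3 - <<'E'
from h import *
uv=[(240+x/2.8,270+y/2.8) for x,y in [(72,157),(546,54),(712,310),(165,452)]]
P=plane("side",uv,.0745);print(P.round(4))
for i in range(4):
    d=P[(i+1)%4]-P[i];print(np.linalg.norm(d),np.degrees(np.arctan2(d[1],d[0])))
print(P[:2].mean(0),P[2:].mean(0))
E
```

```text
[[0.676  0.1486 0.0745]
 [0.4284 0.0613 0.0745]
 [0.3711 0.2295 0.0745]
 [0.6191 0.3163 0.0745]]
0.2624628526844763 -160.57456552083266
0.17774337726683598 108.81240966817543
0.26277124963581633 19.282189051941863
0.17709003021341505 -71.2893719710241
[0.55219246 0.10493302 0.0745    ] [0.49512971 0.27292261 0.0745    ]
```

Request:
{"method": "play_rows", "body": {
  "increments": [
    {"offset": [-33, -22.5, 0], "twist": 0, "grip": 0},
    {"offset": [-66, -45, 0], "twist": 0, "grip": 0},
    {"offset": [-99, -67.5, 0], "twist": 0, "grip": 0},
    {"offset": [-132, -90, 0], "twist": 0, "grip": 0},
    {"offset": [-165, -112.5, 0], "twist": 0, "grip": 0}
  ]
}}

```text
time: 1.12
tool_pos: [0.3584, 0.4006, 0.4049]
tool_rot: [0.0, 0.206, 0.979, 0.0]
contact_force: [1.5, 0.2, 0.5]
gripper_width: 0.301
```

Request:
{"method": "play_rows", "body": {
  "increments": [
    {"offset": [-33, -22.5, 0], "twist": 0, "grip": 0},
    {"offset": [-66, -45, 0], "twist": 0, "grip": 0},
    {"offset": [-99, -67.5, 0], "twist": 0, "grip": 0},
    {"offset": [-132, -90, 0], "twist": 0, "grip": 0},
    {"offset": [-165, -112.5, 0], "twist": 0, "grip": 0}
  ]
}}

```text
time: 1.53
tool_pos: [0.464, 0.2308, 0.405]
tool_rot: [0.0, 0.206, 0.978, 0.0]
contact_force: [0.3, 0.8, 0.5]
gripper_width: 0.002
```

Request:
{"method": "play_rows", "body": {
  "increments": [
    {"offset": [-33, -22.5, 0], "twist": 0.11, "grip": 0},
    {"offset": [-66, -45, 0], "twist": 0.22, "grip": 0},
    {"offset": [-99, -67.5, 0], "twist": 0.33, "grip": 0},
    {"offset": [-132, -90, 0], "twist": 0.44, "grip": 0},
    {"offset": [-165, -112.5, 0], "twist": 0.55, "grip": 0}
  ]
}}

```text
time: 1.95
tool_pos: [0.5696, 0.0611, 0.405]
tool_rot: [0.0, 0.467, 0.884, 0.0]
contact_force: [0.6, 0.3, -0.1]
gripper_width: 0.001
```

```bash
python3 -c "
from h import *
st()"
```

```text
t 1.95 p [0.5696 0.0611 0.405 ] F [ 0.57  0.32 -0.09] g 0.0008860974976088987
[[-0.564  0.826  0.001]
 [ 0.826  0.564  0.   ]
 [-0.     0.001 -1.   ]]
j [-0.023 -0.071  1.736  0.     1.477 -0.622]
```

Request:
{"method": "play_rows", "body": {
  "increments": [
    {"offset": [0, 0, 38], "twist": 0.1, "grip": 0},
    {"offset": [0, 0, 76], "twist": 0.2, "grip": 0},
    {"offset": [0, 0, 114], "twist": 0.265, "grip": 0},
    {"offset": [0, 0, 152], "twist": 0.265, "grip": 0},
    {"offset": [0, 0, 188], "twist": 0.265, "grip": 0}
  ]
}}

```text
time: 2.37
tool_pos: [0.5686, 0.0628, 0.2149]
tool_rot: [0.0, 0.578, 0.816, 0.0]
contact_force: [-0.2, 0.1, -0.0]
gripper_width: -0.0
```

Run:
```python
from h import *
st()
qs=[('t',q) for q in ["lid_lip"]]
a=look("scene",qs,"s2.png"); b=look("side",[],"d2.png")
cv2.imwrite("pics/both2.png",np.hstack([cv2.resize(a[120:345,290:520],(400,400)),cv2.resize(b[220:480,220:540],(400,400))]))
```

```text
t 2.3667 p [0.5686 0.0628 0.2149] F [-0.19  0.15 -0.02] g -0.00036684561606996455
[[-0.333  0.943  0.   ]
 [ 0.943  0.333  0.   ]
 [ 0.     0.    -1.   ]]
j [-0.02   0.122  1.876  0.     1.143 -0.359]
scene t lid_lip 0.86 [0.5556 0.1008 0.066 ]
```

View pics/both2.png

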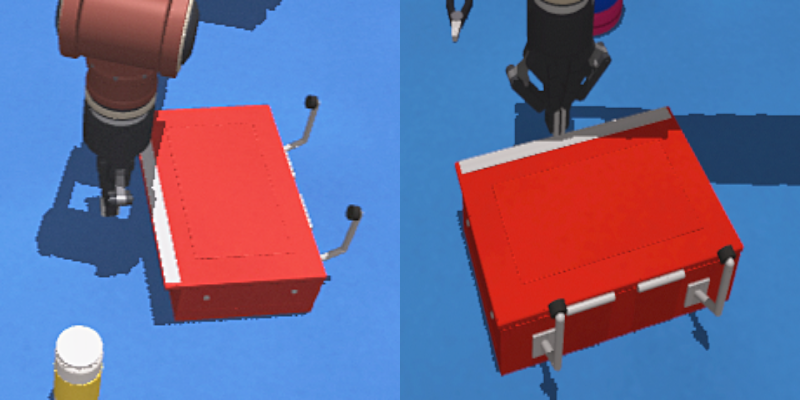

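The fingertips are closed in front of the lip and below it. I'll advance to contact.

Request:
{"method": "play_rows", "body": {
  "increments": [
    {"offset": [13, 0, 0], "twist": 0, "grip": 0},
    {"offset": [26, 0, 0], "twist": 0, "grip": 0},
    {"offset": [29, 0, 0], "twist": 0, "grip": 0},
    {"offset": [32, 0, 0], "twist": 0, "grip": 0},
    {"offset": [32, 0, 0], "twist": 0, "grip": 0}
  ]
}}

```text
time: 2.93
tool_pos: [0.5595, 0.0935, 0.2199]
tool_rot: [0.003, 0.576, 0.817, 0.001]
contact_force: [1.1, -4.5, 3.2]
gripper_width: -0.002
```

Run:
```python
from h import *
st()
b=look("side",[('t','lid_lip'),('t','lid_hinge')],"d3.png"); a=look("scene",[])
cv2.imwrite("pics/both3.png",np.hstack([cv2.resize(a[120:280,310:470],(400,400)),cv2.resize(b[220:400,240:420],(400,400))]))
```

```text
t 2.9333 p [0.5595 0.0935 0.2199] F [ 1.12 -4.53  3.2 ] g -0.0024565551811965816
[[-0.335  0.942  0.006]
 [ 0.942  0.335 -0.003]
 [-0.005  0.005 -1.   ]]
j [ 0.035  0.103  1.888 -0.003  1.144 -0.306]
side t lid_lip 0.72 [0.5521 0.1052 0.066 ]
side t lid_hinge 0.57 [0.498  0.2726 0.0674]
```

View pics/both3.png

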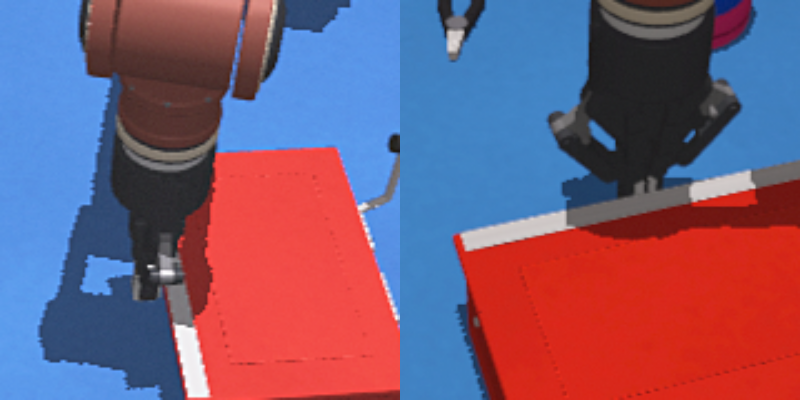

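Request:
{"method": "play_rows", "body": {
  "increments": [
    {"offset": [2, 0, 0], "twist": 0, "grip": 0},
    {"offset": [4, 0, 0], "twist": 0, "grip": 0},
    {"offset": [4, 0, -2], "twist": 0, "grip": 0},
    {"offset": [4, 0, -4], "twist": 0, "grip": 0},
    {"offset": [4, 0, -6], "twist": 0, "grip": 0}
  ]
}}

```text
time: 3.55
tool_pos: [0.5589, 0.0944, 0.2243]
tool_rot: [0.005, 0.577, 0.817, -0.001]
contact_force: [9.1, -15.0, -0.9]
gripper_width: -0.002
```

Run:
```python
from h import *
st()
b=look("side",[('t','lid_lip')],"d4.png")
```

```text
t 3.55 p [0.5589 0.0944 0.2243] F [  9.08 -15.05  -0.91] g -0.0022656137250370812
[[-0.333  0.943  0.008]
 [ 0.943  0.333 -0.008]
 [-0.01   0.005 -1.   ]]
j [ 0.038  0.096  1.887 -0.009  1.151 -0.299]
side t lid_lip 0.85 [0.5511 0.1085 0.0737]
```

Request:
{"method": "play_rows", "body": {
  "increments": [
    {"offset": [0, 0, -4], "twist": 0, "grip": 0},
    {"offset": [0, 0, -8], "twist": 0, "grip": 0},
    {"offset": [0.5, 0, -12], "twist": 0, "grip": 0},
    {"offset": [1, 0, -16], "twist": 0, "grip": 0},
    {"offset": [1.5, 0, -20], "twist": 0, "grip": 0}
  ]
}}

```text
time: 4.07
tool_pos: [0.5583, 0.0961, 0.2445]
tool_rot: [0.005, 0.577, 0.816, -0.001]
contact_force: [8.0, -13.3, -0.2]
gripper_width: -0.003
```

Run:
```python
from h import *
b=look("side",[('t','lid_lip')],"d5.png"); a=look("scene",[('t','lid_lip')])
cv2.imwrite("pics/both5.png",np.hstack([cv2.resize(a[120:280,310:470],(400,400)),cv2.resize(b[220:480,240:500],(400,400))]))
```

```text
side t lid_lip 0.95 [0.5505 0.1071 0.0929]
scene t lid_lip 0.68 [0.5559 0.1028 0.0923]
```

View pics/both5.png

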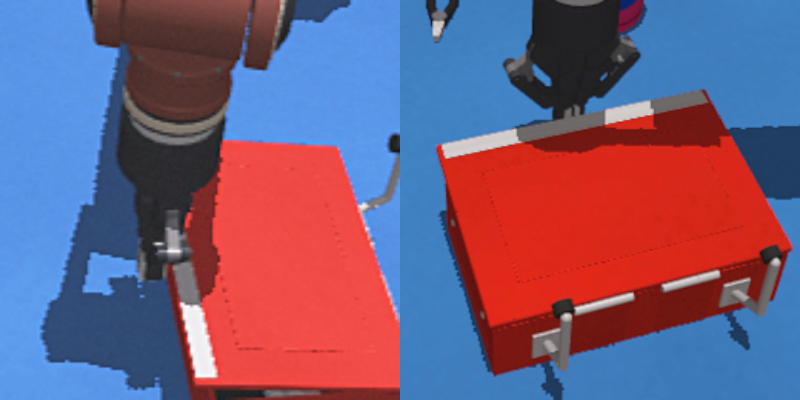

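Lid is up about 26 mm (θ≈0.15), held by the finger. Following the arc now.

Request:
{"method": "play_rows", "body": {
  "increments": [
    {"offset": [1.2, 0, -7.1], "twist": 0, "grip": 0},
    {"offset": [2.7, 0, -14.1], "twist": 0, "grip": 0},
    {"offset": [4.4, 0, -21.1], "twist": 0, "grip": 0},
    {"offset": [6.5, 0, -28], "twist": 0, "grip": 0},
    {"offset": [8.8, 0, -34.8], "twist": 0, "grip": 0}
  ]
}}

```text
time: 4.68
tool_pos: [0.5553, 0.1047, 0.28]
tool_rot: [0.005, 0.578, 0.816, -0.0]
contact_force: [6.5, -13.1, 2.2]
gripper_width: -0.0
```

Run:
```python
from h import *
b=look("side",[('t','lid_lip')]); a=look("scene",[('t','lid_lip')])
```

```text
side t lid_lip 0.7 [0.5476 0.1154 0.1282]
scene t lid_lip 0.76 [0.5526 0.1135 0.1293]
```

Request:
{"method": "play_rows", "body": {
  "increments": [
    {"offset": [3.3, 0, -8.4], "twist": 0, "grip": 0},
    {"offset": [7, 0, -16.6], "twist": 0, "grip": 0},
    {"offset": [11.1, 0, -24.6], "twist": 0, "grip": 0},
    {"offset": [15.6, 0, -32.4], "twist": 0, "grip": 0},
    {"offset": [20.5, 0, -39.9], "twist": 0, "grip": 0}
  ]
}}

```text
time: 5.3
tool_pos: [0.5483, 0.1244, 0.3207]
tool_rot: [0.005, 0.578, 0.816, 0.0]
contact_force: [4.3, -12.1, 5.9]
gripper_width: -0.001
```

Request:
{"method": "play_rows", "body": {
  "increments": [
    {"offset": [5.3, 0, -7.3], "twist": 0, "grip": 0},
    {"offset": [10.9, 0, -14.4], "twist": 0, "grip": 0},
    {"offset": [16.9, 0, -21.1], "twist": 0, "grip": 0},
    {"offset": [23.2, 0, -27.5], "twist": 0, "grip": 0},
    {"offset": [29.8, 0, -33.6], "twist": 0, "grip": 0}
  ]
}}

```text
time: 5.72
tool_pos: [0.5378, 0.1535, 0.3542]
tool_rot: [0.003, 0.578, 0.816, 0.001]
contact_force: [3.4, -5.3, 4.3]
gripper_width: -0.003
```

Run:
```python
from h import *
st()
b=look("side",[('t','lid_lip'),('t','lid_hinge')]); a=look("scene",[('t','lid_lip')])
```

```text
t 5.7167 p [0.5378 0.1535 0.3542] F [ 3.44 -5.32  4.3 ] g -0.0031949906576802553
[[-0.332  0.943  0.006]
 [ 0.943  0.333 -0.002]
 [-0.004  0.005 -1.   ]]
j [ 0.145 -0.069  1.819 -0.003  1.385 -0.193]
side t lid_lip 0.95 [0.5285 0.1717 0.2003]
side t lid_hinge 0.9 [0.4982 0.2738 0.0685]
side t lid_hinge 0.4 [ 0.5148 -0.1895  0.0019]
scene t lid_lip 0.56 [0.5366 0.1671 0.2036]
```

Request:
{"method": "play_rows", "body": {
  "increments": [
    {"offset": [6.9, 0, -5.8], "twist": 0, "grip": 0},
    {"offset": [14.1, 0, -11.2], "twist": 0, "grip": 0},
    {"offset": [21.5, 0, -16.3], "twist": 0, "grip": 0},
    {"offset": [29.2, 0, -20.9], "twist": 0, "grip": 0},
    {"offset": [37.2, 0, -25.2], "twist": 0, "grip": 0}
  ]
}}

```text
time: 6.38
tool_pos: [0.5236, 0.1901, 0.3758]
tool_rot: [-0.001, 0.577, 0.817, -0.001]
contact_force: [0.5, -1.4, -0.6]
gripper_width: 0.003
```

Request:
{"method": "play_rows", "body": {
  "increments": [
    {"offset": [8.1, 0, -3.9], "twist": 0, "grip": 0},
    {"offset": [16.4, 0, -7.4], "twist": 0, "grip": 0},
    {"offset": [24.8, 0, -10.4], "twist": 0, "grip": 0},
    {"offset": [33.5, 0, -13], "twist": 0, "grip": 0},
    {"offset": [42.2, 0, -15.2], "twist": 0, "grip": 0}
  ]
}}

```text
time: 6.8
tool_pos: [0.5099, 0.2299, 0.3917]
tool_rot: [-0.0, 0.577, 0.817, 0.0]
contact_force: [-0.5, 0.0, -0.7]
gripper_width: -0.002
```

Run:
```python
from h import *
b=look("side",[('t','lid_lip')]); a=look("scene",[('t','lid_lip')])
cv2.imwrite("pics/both6.png",np.hstack([cv2.resize(a[60:300,290:530],(400,400)),cv2.resize(b[120:480,220:580],(400,400))]))
```

```text
side t lid_lip 0.69 [0.5023 0.2409 0.2431]
scene t lid_lip 0.69 [0.5093 0.2403 0.2418]
```

View pics/both6.png

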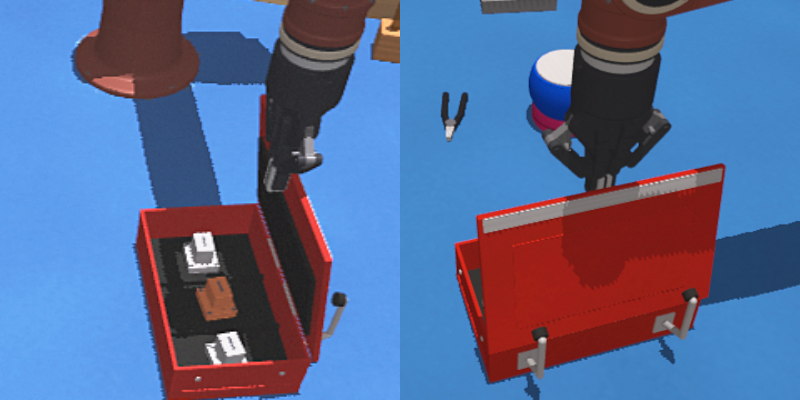

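The lid is near upright and the copper insert is in the middle place. Next I ease the lid over slowly.

Request:
{"method": "play_rows", "body": {
  "increments": [
    {"offset": [5.3, 0, -1.2], "twist": 0, "grip": 0},
    {"offset": [10.6, 0, -2.2], "twist": 0, "grip": 0},
    {"offset": [16, 0, -3], "twist": 0, "grip": 0},
    {"offset": [21.4, 0, -3.5], "twist": 0, "grip": 0},
    {"offset": [26.7, 0, -4], "twist": 0, "grip": 0}
  ]
}}

```text
time: 7.42
tool_pos: [0.5011, 0.2546, 0.3954]
tool_rot: [-0.0, 0.577, 0.817, -0.0]
contact_force: [0.5, -1.2, -1.0]
gripper_width: -0.001
```

Request:
{"method": "play_rows", "body": {
  "increments": [
    {"offset": [5, 0, 0], "twist": 0, "grip": 0},
    {"offset": [10, 0, 0], "twist": 0, "grip": 0},
    {"offset": [15, 0, 0], "twist": 0, "grip": 0},
    {"offset": [20, 0, 0], "twist": 0, "grip": 0},
    {"offset": [25, 0, 0], "twist": 0, "grip": 0}
  ]
}}

```text
time: 7.83
tool_pos: [0.4928, 0.2782, 0.3953]
tool_rot: [-0.0, 0.577, 0.817, -0.0]
contact_force: [-0.3, 0.2, -0.9]
gripper_width: -0.001
```

Request:
{"method": "play_rows", "body": {
  "increments": [
    {"offset": [4, 0, 0], "twist": 0, "grip": 0},
    {"offset": [8, 0, 0], "twist": 0, "grip": 0},
    {"offset": [12, 0, 0], "twist": 0, "grip": 0},
    {"offset": [15, 0, 0], "twist": 0, "grip": 0},
    {"offset": [15, 0, 0], "twist": 0, "grip": 0}
  ]
}}

```text
time: 8.25
tool_pos: [0.4878, 0.2924, 0.3954]
tool_rot: [-0.0, 0.577, 0.817, 0.0]
contact_force: [0.1, 0.2, 0.1]
gripper_width: -0.003
```

Run:
```python
from h import *
st()
b=look("side",[('t','lid_lip')]); a=look("scene",[('t','lid_lip'),('t','insert_copper'),('t','insert_steel_a')])
```

```text
t 8.25 p [0.4878 0.2924 0.3954] F [0.12 0.17 0.1 ] g -0.003080507981340693
[[-0.334  0.943 -0.   ]
 [ 0.943  0.334  0.   ]
 [ 0.     0.    -1.   ]]
j [ 0.409 -0.075  1.755  0.     1.461  0.068]
side t lid_lip 0.78 [0.4777 0.3237 0.2396]
scene t lid_lip 0.74 [0.4827 0.3198 0.2408]
scene t insert_copper 0.58 [0.5206 0.1998 0.0102]
scene t insert_steel_a 0.78 [0.4486 0.1694 0.0134]
```

Lid rests on its stop (θ≈1.86). Retreating to above the copper insert.

Request:
{"method": "play_rows", "body": {
  "increments": [
    {"offset": [-30, 0, 0], "twist": 0, "grip": 0},
    {"offset": [-65, 0, 0], "twist": 0, "grip": 0.5},
    {"offset": [-98, 0, 0], "twist": 0, "grip": 0.55},
    {"offset": [-98, 0, 20], "twist": 0, "grip": 0.55},
    {"offset": [-98, 0, 40], "twist": 0, "grip": 0.55}
  ]
}}

```text
time: 8.97
tool_pos: [0.5219, 0.1977, 0.3569]
tool_rot: [0.001, 0.579, 0.816, 0.002]
contact_force: [-0.4, 0.3, -0.6]
gripper_width: 0.544
```

Run:
```python
from h import *
s,M=st()
qs=[('t','insert_copper'),('b','insert_copper'),('t','insert_steel_a')]
a=look("wrist",qs,"w1.png"); look("side",[('t','lid_lip')])
cv2.imwrite("pics/w1v.png",a)
```

```text
t 8.9667 p [0.5219 0.1977 0.3569] F [-0.35  0.28 -0.6 ] g 0.5441029275346719
[[-0.33   0.944  0.004]
 [ 0.944  0.33   0.001]
 [-0.001  0.004 -1.   ]]
j [ 0.229 -0.074  1.819 -0.     1.392 -0.108]
wrist t insert_copper 0.84 [0.5217 0.2012 0.0102]
wrist b insert_copper 0.67 [0.5159 0.2066 0.0482]
wrist t insert_steel_a 0.82 [0.6036 0.2264 0.0149]
wrist t insert_steel_a 0.76 [0.4441 0.1735 0.0143]
side t lid_lip 0.87 [0.4755 0.3214 0.2376]
side t lid_lip 0.59 [ 0.7074 -0.1474 -0.0009]
```

View pics/w1v.png

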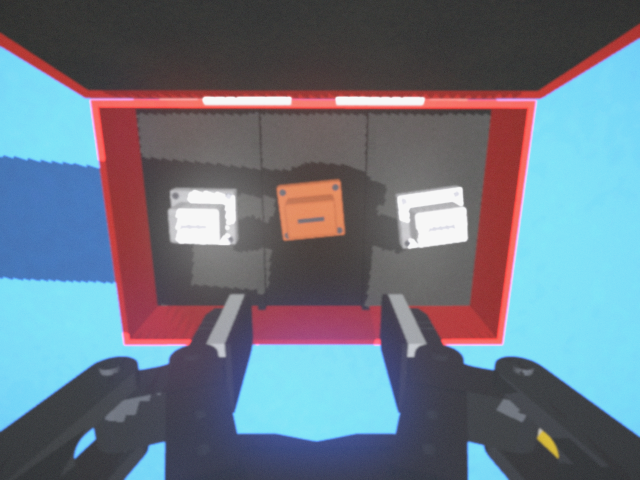

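The copper insert is in the middle at about (311,210), turned a few degrees. I'll fit its pose to the orange mask.

```bash
cat >> h.py <<'E'
from scipy.optimize import minimize
def fit(im,c,z0,x0,lo,hi):
    h=cv2.cvtColor(im,cv2.COLOR_BGR2HSV); m=cv2.inRange(h,lo,hi)
    n,l,s,_=cv2.connectedComponentsWithStats(m); 
    T=np.linalg.inv(np.array(c["T"]))
    def box(a,b,z1,z2): return [(i*a/2,j*b/2,z) for i in(-1,1) for j in(-1,1) for z in(z1,z2)]
    def sil(p,S=4):
        o=np.zeros((480*S,640*S),np.uint8);C,Sn=np.cos(p[2]),np.sin(p[2])
        for B in (box(.046,.04,0,.012),box(.034,.024,.012,.038)):
            B=np.array(B);W=np.c_[p[0]+C*B[:,0]-Sn*B[:,1],p[1]+Sn*B[:,0]+C*B[:,1],z0+B[:,2]]
            X=W@T[:3,:3].T+T[:3,3];uv=np.c_[c["fx"]*X[:,0]/X[:,2]+c["cx"],c["fy"]*X[:,1]/X[:,2]+c["cy"]]
            cv2.fillConvexPoly(o,cv2.convexHull(np.round((uv+.5)*S).astype(np.int32)),255)
        return cv2.resize(o,(640,480),interpolation=cv2.INTER_AREA)/255.
    g=sil(x0); k=max(range(1,n),key=lambda i:(g*(l==i)).sum()); mm=cv2.morphologyEx((l==k).astype(np.uint8),cv2.MORPH_CLOSE,np.ones((9,9)))
    f=lambda q:np.abs(sil(x0+np.array(q)*[.01,.01,.1])-mm).sum()
    r=min((minimize(f,[0,0,d],method="Nelder-Mead",options=dict(initial_simplex=np.array([[0,0,d],[.5,0,d],[0,.5,d],[0,0,d+.8]]))) for d in(-1,0,1)),key=lambda r:r.fun)
    p=x0+r.x*[.01,.01,.1]; print("fit",p.round(4),"deg",np.degrees(p[2]).round(1),"resid",r.fun,"area",mm.sum()); return p
E
python3 - <<'E'
from h import *
im=cv2.imread("pics/w1.png"); h=cv2.cvtColor(im,cv2.COLOR_BGR2HSV); print(h[190,310],h[235,310],h[225,340])
c=manip.get_calibration("wrist")
p=fit(im,c,.012,np.array([.5217,.2012,np.radians(109)]),(5,120,60),(17,255,255))
s,M=st(); d=M.T@np.array([p[0]-s["tool_pos"][0],p[1]-s["tool_pos"][1],0]); print("tool d mm",d*1e3)
E
```

```text
[ 10 145 229] [ 10 153 220] [  9 144 225]
fit [0.5173 0.2031 2.202 ] deg 126.2 resid 857.8235294117646 area 3538
t 9.2667 p [0.521  0.1998 0.3569] F [0.05 0.21 0.04] g 0.5479322834617658
[[-0.334  0.943  0.002]
 [ 0.943  0.334  0.   ]
 [-0.     0.002 -1.   ]]
j [ 0.233 -0.073  1.819 -0.     1.394 -0.108]
tool d mm [ 4.31653554 -2.36983078 -0.00614987]
```

Run:
```python
from h import *
c=manip.get_calibration("wrist"); im=manip.grab_frame("wrist"); cv2.imwrite("pics/w2.png",im)
h=cv2.cvtColor(im,cv2.COLOR_BGR2HSV); m=cv2.inRange(h,(5,100,60),(18,255,255)); print(cv2.boundingRect(m[150:260,255:365]))
T=np.linalg.inv(np.array(c["T"]))
for z in (.012,.05):
    X=T[:3,:3]@np.array([.5217,.2012,z])+T[:3,3]; print(c["fx"]*X[0]/X[2]+c["cx"],c["fy"]*X[1]/X[2]+c["cy"])
for z,rng in ((.012,(3,100,40)),):
    p=fit(im,c,z,np.array([.5217,.2012,np.radians(112)]),rng,(18,255,255))
o=np.zeros_like(m); 
v=np.hstack([im[150:270,250:370],cv2.cvtColor(m[150:270,250:370],cv2.COLOR_GRAY2BGR)])
cv2.imwrite("pics/w2v.png",cv2.resize(v,(800,400),interpolation=cv2.INTER_NEAREST))
```

```text
(23, 32, 69, 62)
315.6124492014789 211.84704186788025
315.68998553930965 224.01707151709604
fit [0.5191 0.2011 2.1894] deg 125.4 resid 922.7058823529412 area 3670
```

View pics/w2v.png

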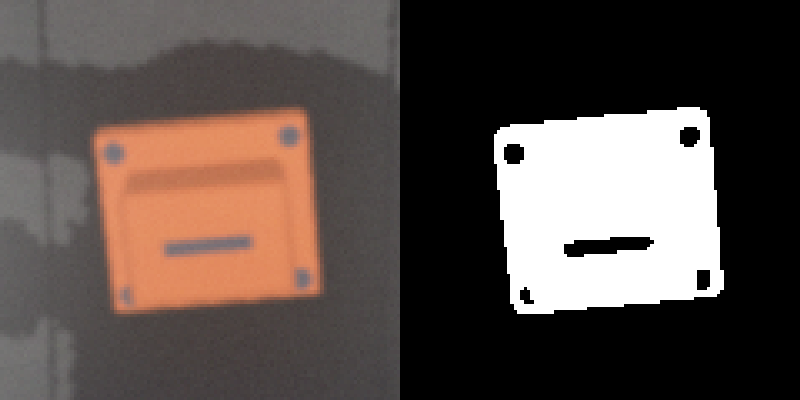

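The core looks longer along the case's y than its x, so I'll fit both orientations and check the focal lengths.

Run:
```python
from h import *
c=manip.get_calibration("wrist"); im=cv2.imread("pics/w2.png"); print(c["fx"],c["fy"],np.array(c["T"]).round(3))
for dz in (0,):
  for y in (112,22,16):
    fit(im,c,.012+dz,np.array([.519,.205,np.radians(y)]),(3,100,40),(18,255,255))
for dz in (0,.012,.024):
  # quad corners by plane (flange top)
  uv=[(250+x/3.333,150+y/3.333) for x,y in [(95,130),(306,109),(321,294),(116,312)]]
  P=plane("wrist",uv,.024+dz); E=np.roll(P,-1,0)-P; print(dz,np.linalg.norm(E,axis=1).round(4),np.degrees(np.arctan2(E[:,1],E[:,0])).round(1),P.mean(0).round(4))
uv=[(135,112),(490,112),(472,305),(158,305)]; P=plane("wrist",uv,.012);E=np.roll(P,-1,0)-P;print(P.round(3),np.linalg.norm(E,axis=1))
```

```text
424.45494834176304 424.45494834176304 [[ 0.943  0.32   0.094  0.498]
 [ 0.334 -0.907 -0.259  0.266]
 [ 0.003  0.275 -0.961  0.327]
 [ 0.     0.     0.     1.   ]]
fit [0.5185 0.2011 2.1176] deg 121.3 resid 957.5803921568628 area 3670
fit [0.5193 0.201  0.4455] deg 25.5 resid 105.52549019607844 area 3670
fit [0.5193 0.2012 0.4359] deg 25.0 resid 108.31764705882352 area 3670
0 [0.0456 0.0415 0.0459 0.0411] [  25.2  -64.9 -155.3  114.7] [0.5196 0.2016 0.024 ]
0.012 [0.0438 0.0398 0.0441 0.0394] [  25.2  -64.9 -155.3  114.7] [0.5188 0.2042 0.036 ]
0.024 [0.042  0.0382 0.0422 0.0378] [  25.2  -64.9 -155.3  114.7] [0.5179 0.2068 0.048 ]
[[0.377 0.227 0.012]
 [0.615 0.311 0.012]
 [0.667 0.171 0.012]
 [0.428 0.087 0.012]] [0.252223   0.1495074  0.25349355 0.14918575]
```

The insert's long axis lies along the case's y (x axis at 25.2°, fitted residual small), so the jaws need to be turned about 84°.

Request:
{"method": "play_rows", "body": {
  "increments": [
    {"offset": [1.9, -1, 10], "twist": 0.12, "grip": 0.55},
    {"offset": [1.9, -1, 20], "twist": 0.24, "grip": 0.55},
    {"offset": [1.9, -1, 30], "twist": 0.36, "grip": 0.55},
    {"offset": [1.9, -1, 40], "twist": 0.48, "grip": 0.55},
    {"offset": [1.9, -1, 50], "twist": 0.6, "grip": 0.55}
  ]
}}

```text
time: 9.73
tool_pos: [0.5195, 0.2014, 0.3065]
tool_rot: [0.001, 0.794, 0.607, 0.001]
contact_force: [0.1, 0.2, -0.4]
gripper_width: 0.549
```

Request:
{"method": "play_rows", "body": {
  "increments": [
    {"offset": [0, 0, 0], "twist": 0.12, "grip": 0.55},
    {"offset": [0, 0, 0], "twist": 0.24, "grip": 0.55},
    {"offset": [0, 0, 0], "twist": 0.36, "grip": 0.55},
    {"offset": [0, 0, 0], "twist": 0.48, "grip": 0.55},
    {"offset": [0, 0, 0], "twist": 0.6, "grip": 0.55}
  ]
}}

```text
time: 10.15
tool_pos: [0.5195, 0.2014, 0.3069]
tool_rot: [0.0, 0.938, 0.345, 0.001]
contact_force: [0.4, 0.1, 0.5]
gripper_width: 0.547
```

Request:
{"method": "play_rows", "body": {
  "increments": [
    {"offset": [0, 0, 0], "twist": 0.12, "grip": 0.55},
    {"offset": [0, 0, 0], "twist": 0.24, "grip": 0.55},
    {"offset": [0, 0, 0], "twist": 0.271, "grip": 0.55},
    {"offset": [0, 0, 0], "twist": 0.271, "grip": 0.55},
    {"offset": [0, 0, 0], "twist": 0.271, "grip": 0.55}
  ]
}}

```text
time: 10.57
tool_pos: [0.5194, 0.2013, 0.3065]
tool_rot: [-0.0, 0.976, 0.219, 0.001]
contact_force: [-0.6, 0.1, 1.0]
gripper_width: 0.553
```

Run:
```python
from h import *
s,M=st(); c=manip.get_calibration("wrist"); im=manip.grab_frame("wrist"); cv2.imwrite("pics/w3.png",im)
p=fit(im,c,.012,np.array([.5194,.2012,np.radians(25)]),(3,100,40),(18,255,255))
print("tool d mm",1e3*M.T@np.array([p[0]-s["tool_pos"][0],p[1]-s["tool_pos"][1],0]), np.degrees(np.arctan2(M[1,0],M[0,0])))
cv2.imwrite("pics/w3v.png",im)
```

```text
t 10.5667 p [0.5194 0.2013 0.3065] F [-0.65  0.06  0.98] g 0.5529204404217427
[[ 0.904  0.427  0.002]
 [ 0.427 -0.904  0.   ]
 [ 0.002  0.    -1.   ]]
j [ 0.236 -0.028  1.863 -0.     1.305  1.365]
fit [0.5192 0.2012 0.4416] deg 25.3 resid 166.24705882352941 area 5286
tool d mm [-0.16540019 -0.01122755 -0.00029676] 25.29437976724975
```

View pics/w3v.png

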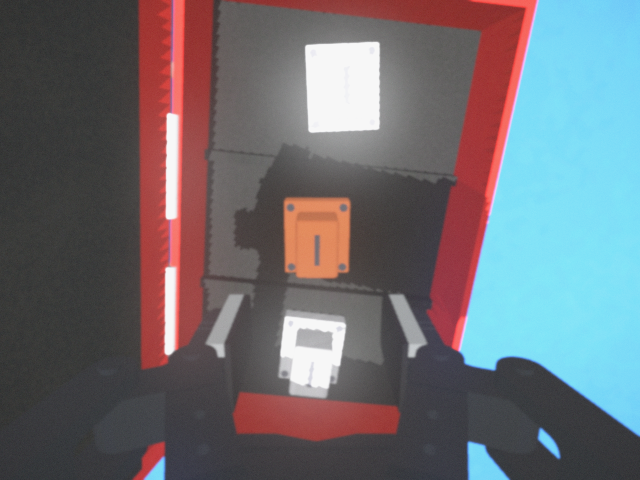

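Perfectly aligned: the core's narrow sides face the jaws at (317,243). I'll descend and grip.

Request:
{"method": "play_rows", "body": {
  "increments": [
    {"offset": [0, 0, 26], "twist": 0, "grip": 0.55},
    {"offset": [0, 0, 52], "twist": 0, "grip": 0.55},
    {"offset": [0, 0, 78], "twist": 0, "grip": 0.55},
    {"offset": [0, 0, 98], "twist": 0, "grip": 0.55},
    {"offset": [0, 0, 106], "twist": 0, "grip": 0.55}
  ]
}}

```text
time: 11.03
tool_pos: [0.5177, 0.2007, 0.1962]
tool_rot: [0.0, 0.976, 0.219, -0.003]
contact_force: [-0.7, -0.2, -0.4]
gripper_width: 0.546
```

Request:
{"method": "play_rows", "body": {
  "increments": [
    {"offset": [0, 0, 0], "twist": 0, "grip": 0.4},
    {"offset": [0, 0, 0], "twist": 0, "grip": 0.3},
    {"offset": [0, 0, 0], "twist": 0, "grip": 0.2},
    {"offset": [0, 0, 0], "twist": 0, "grip": 0.1},
    {"offset": [0, 0, 0], "twist": 0, "grip": 0}
  ]
}}

```text
time: 11.45
tool_pos: [0.5196, 0.2011, 0.2007]
tool_rot: [-0.0, 0.976, 0.218, 0.001]
contact_force: [-0.1, 0.1, -1.2]
gripper_width: 0.267
```

Request:
{"method": "play_rows", "body": {
  "increments": [
    {"offset": [0, 0, 0], "twist": 0, "grip": 0},
    {"offset": [0, 0, -5], "twist": 0, "grip": 0},
    {"offset": [0, 0, -12], "twist": 0, "grip": 0},
    {"offset": [0, 0, -22], "twist": 0, "grip": 0},
    {"offset": [0, 0, -35], "twist": 0, "grip": 0}
  ]
}}

```text
time: 11.87
tool_pos: [0.5187, 0.2008, 0.2347]
tool_rot: [0.0, 0.976, 0.218, -0.001]
contact_force: [0.2, 0.5, -3.2]
gripper_width: 0.274
```

Request:
{"method": "play_rows", "body": {
  "increments": [
    {"offset": [0, 0, -30], "twist": 0, "grip": 0},
    {"offset": [0, 0, -60], "twist": 0, "grip": 0},
    {"offset": [0, 0, -90], "twist": 0, "grip": 0},
    {"offset": [0, 0, -115], "twist": 0, "grip": 0},
    {"offset": [0, 0, -125], "twist": 0, "grip": 0}
  ]
}}

```text
time: 12.28
tool_pos: [0.52, 0.2012, 0.3659]
tool_rot: [-0.0, 0.976, 0.218, 0.005]
contact_force: [0.7, 0.5, -1.9]
gripper_width: 0.27
```

The insert is held. Now I'll refine the vise face centre from the first pictures.

Run:
```python
from h import *
s,M=st(); t=[]
for cam,f in (("scene","s1.png"),("side","d1.png")):
    im=cv2.imread("pics/"+f);h=cv2.cvtColor(im,cv2.COLOR_BGR2HSV);m=cv2.inRange(h,(0,0,140),(179,60,255))
    c=manip.get_calibration(cam);T=np.linalg.inv(np.array(c["T"]));X=T[:3,:3]@np.array([.518,-.1885,.104])+T[:3,3];u=(c["fx"]*X[0]/X[2]+c["cx"],c["fy"]*X[1]/X[2]+c["cy"])
    n,l,S,_=cv2.connectedComponentsWithStats(m);k=l[int(u[1]),int(u[0])]
    ct=max(cv2.findContours((l==k).astype(np.uint8),0,1)[0],key=len)[:,0,:]
    P=plane(cam,ct,.104)[:,:2]; (cx,cy),r=cv2.minEnclosingCircle((P*1000).astype(np.float32)); A=np.c_[2*P,np.ones(len(P))];q=np.linalg.lstsq(A,(P**2).sum(1),rcond=None)[0]
    print(cam,S[k],"lsq",q[:2].round(4),np.sqrt(q[2]+q[0]**2+q[1]**2).round(4),"enc",cx,cy,r); t.append(q[:2])
t=np.mean(t,0);print(t,"tool d",1e3*M.T@np.r_[t-np.array(s["tool_pos"])[:2],0])
look("wrist",[],"w4.png")
```

```text
t 12.2833 p [0.52   0.2012 0.3659] F [ 0.71  0.47 -1.9 ] g 0.26987336184487
[[ 0.905  0.426  0.009]
 [ 0.426 -0.905  0.002]
 [ 0.009  0.002 -1.   ]]
j [ 0.236 -0.083  1.813 -0.     1.403  1.367]
scene [ 219  163   50   35 1333] lsq [ 0.5205 -0.1869] 0.051 enc 520.2611694335938 -187.279052734375 52.31192398071289
side [ 343  165   58   32 1463] lsq [ 0.5188 -0.1883] 0.051 enc 518.7576293945312 -188.72506713867188 52.8959846496582
[ 0.51961097 -0.18759124] tool d [-165.88297557  351.60892407   -0.83026941]
```

Request:
{"method": "play_rows", "body": {
  "increments": [
    {"offset": [-7, 15, 0], "twist": 0, "grip": 0},
    {"offset": [-18, 38, 0], "twist": 0, "grip": 0},
    {"offset": [-30, 64, 0], "twist": 0, "grip": 0},
    {"offset": [-43, 91, 0], "twist": 0, "grip": 0},
    {"offset": [-55.4, 117.2, 0], "twist": 0, "grip": 0}
  ]
}}

```text
time: 12.75
tool_pos: [0.5181, 0.0702, 0.3577]
tool_rot: [-0.0, 0.976, 0.218, -0.001]
contact_force: [0.7, -0.1, -2.7]
gripper_width: 0.265
```

Request:
{"method": "play_rows", "body": {
  "increments": [
    {"offset": [-12, 25.4, 0], "twist": 0, "grip": 0},
    {"offset": [-24, 50.8, 0], "twist": 0, "grip": 0},
    {"offset": [-36, 76.2, 0], "twist": 0, "grip": 0},
    {"offset": [-48, 101.6, 0], "twist": 0, "grip": 0},
    {"offset": [-60, 126.9, 0], "twist": 0, "grip": 0}
  ]
}}

```text
time: 13.17
tool_pos: [0.5179, -0.0703, 0.3577]
tool_rot: [-0.001, 0.976, 0.218, -0.001]
contact_force: [0.8, -0.2, -2.7]
gripper_width: 0.269
```

Request:
{"method": "play_rows", "body": {
  "increments": [
    {"offset": [-12, 25.4, 0], "twist": 0, "grip": 0},
    {"offset": [-24, 50.8, 0], "twist": 0, "grip": 0},
    {"offset": [-36, 76.2, 0], "twist": 0, "grip": 0},
    {"offset": [-45, 95.3, 0], "twist": 0, "grip": 0},
    {"offset": [-50.8, 107.5, 0], "twist": 0, "grip": 0}
  ]
}}

```text
time: 13.58
tool_pos: [0.5178, -0.1898, 0.3578]
tool_rot: [-0.001, 0.976, 0.217, -0.001]
contact_force: [-0.4, -0.1, -2.4]
gripper_width: 0.27
```

Request:
{"method": "play_rows", "body": {
  "increments": [
    {"offset": [0, 0, 0], "twist": 0, "grip": 0},
    {"offset": [0, 0, 10], "twist": 0, "grip": 0},
    {"offset": [0, 0, 25], "twist": 0, "grip": 0},
    {"offset": [0, 0, 40], "twist": 0, "grip": 0},
    {"offset": [0, 0, 45], "twist": 0, "grip": 0}
  ]
}}

```text
time: 14.0
tool_pos: [0.5175, -0.1862, 0.3105]
tool_rot: [-0.002, 0.976, 0.219, -0.002]
contact_force: [-0.7, 0.6, -3.3]
gripper_width: 0.272
```

Run:
```python
from h import *
s,M=st()
a=look("scene",[('t','insert_copper'),('t','vise_face')],"s5.png"); b=look("side",[('t','insert_copper'),('t','lid_lip')],"d5.png")
s,M=st()
cv2.imwrite("pics/both7.png",np.hstack([cv2.resize(a[120:260,170:310],(400,400)),cv2.resize(b[110:250,300:440],(400,400))]))
```

```text
t 14.0 p [ 0.5175 -0.1862  0.3105] F [-0.71  0.64 -3.26] g 0.27241887932695225
[[ 0.904  0.427 -0.005]
 [ 0.427 -0.904  0.003]
 [-0.003 -0.005 -1.   ]]
j [-4.810e-01 -4.700e-02  1.875e+00  1.000e-03  1.320e+00  6.490e-01]
scene t insert_copper 0.91 [ 0.5166 -0.1815  0.118 ]
scene t vise_face 0.97 [ 0.5168 -0.191   0.107 ]
side t insert_copper 0.63 [ 0.5161 -0.1866  0.1278]
side t lid_lip 0.91 [0.4735 0.3231 0.2405]
t 14.3 p [ 0.5188 -0.1878  0.3156] F [ 0.41  0.17 -3.84] g 0.2671603705878742
[[ 0.905  0.426  0.002]
 [ 0.426 -0.905 -0.001]
 [ 0.001  0.001 -1.   ]]
j [-0.482 -0.05   1.868  0.     1.321  0.648]
```

View pics/both7.png

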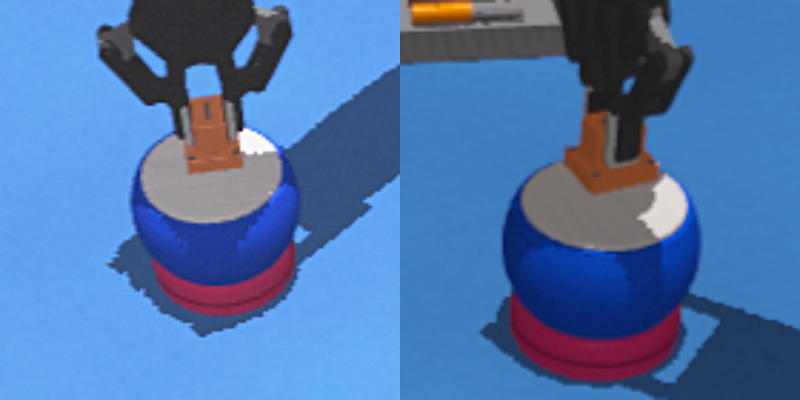

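The insert hangs upright over the face, about 23 mm up. Lowering slowly.

Request:
{"method": "play_rows", "body": {
  "increments": [
    {"offset": [0, 0, 4], "twist": 0, "grip": 0},
    {"offset": [0, 0, 8], "twist": 0, "grip": 0},
    {"offset": [0, 0, 12], "twist": 0, "grip": 0},
    {"offset": [0, 0, 15], "twist": 0, "grip": 0},
    {"offset": [0, 0, 17], "twist": 0, "grip": 0}
  ]
}}

```text
time: 14.72
tool_pos: [0.5182, -0.1879, 0.2966]
tool_rot: [-0.0, 0.976, 0.218, -0.0]
contact_force: [-0.5, -0.0, -3.1]
gripper_width: 0.265
```

Request:
{"method": "play_rows", "body": {
  "increments": [
    {"offset": [0, 0, 1], "twist": 0, "grip": 0},
    {"offset": [0, 0, 2], "twist": 0, "grip": 0},
    {"offset": [0, 0, 2.8], "twist": 0, "grip": 0},
    {"offset": [0, 0, 3.5], "twist": 0, "grip": 0},
    {"offset": [0, 0, 4], "twist": 0, "grip": 0}
  ]
}}

```text
time: 15.13
tool_pos: [0.5185, -0.188, 0.2935]
tool_rot: [0.0, 0.976, 0.218, 0.0]
contact_force: [0.4, -0.3, -3.3]
gripper_width: 0.269
```

Request:
{"method": "play_rows", "body": {
  "increments": [
    {"offset": [0, 0, 0.4], "twist": 0, "grip": 0},
    {"offset": [0, 0, 0.8], "twist": 0, "grip": 0},
    {"offset": [0, 0, 1.2], "twist": 0, "grip": 0},
    {"offset": [0, 0, 1.2], "twist": 0, "grip": 0},
    {"offset": [0, 0, 1.2], "twist": 0, "grip": 0}
  ]
}}

```text
time: 15.55
tool_pos: [0.5185, -0.188, 0.2926]
tool_rot: [0.0, 0.976, 0.218, 0.0]
contact_force: [-0.6, 0.7, 0.4]
gripper_width: 0.267
```

Contact: the load has transferred to the face. I'll release and lift.

Request:
{"method": "play_rows", "body": {
  "increments": [
    {"offset": [0, 0, 0], "twist": 0, "grip": 0.3},
    {"offset": [0, 0, 0], "twist": 0, "grip": 0.38},
    {"offset": [0, 0, 0], "twist": 0, "grip": 0.46},
    {"offset": [0, 0, 0], "twist": 0, "grip": 0.55},
    {"offset": [0, 0, 0], "twist": 0, "grip": 0.6}
  ]
}}

```text
time: 15.97
tool_pos: [0.5185, -0.188, 0.2924]
tool_rot: [0.0, 0.976, 0.218, 0.0]
contact_force: [0.9, -0.1, 0.2]
gripper_width: 0.601
```

Request:
{"method": "play_rows", "body": {
  "increments": [
    {"offset": [0, 0, -5], "twist": 0, "grip": 0.6},
    {"offset": [0, 0, -20], "twist": 0, "grip": 0.6},
    {"offset": [0, 0, -45], "twist": 0, "grip": 0.6},
    {"offset": [0, 0, -75], "twist": 0, "grip": 0.6},
    {"offset": [0, 0, -105], "twist": 0, "grip": 0.6}
  ]
}}

```text
time: 16.38
tool_pos: [0.5181, -0.1878, 0.3981]
tool_rot: [-0.0, 0.976, 0.218, -0.0]
contact_force: [1.2, 1.2, 0.1]
gripper_width: 0.596
```

Request:
{"method": "play_rows", "body": {
  "increments": [
    {"offset": [0, 0, -20], "twist": 0, "grip": 0.6},
    {"offset": [0, 0, -30], "twist": 0, "grip": 0.6},
    {"offset": [0, 0, -30], "twist": 0, "grip": 0.6},
    {"offset": [0, 0, -30], "twist": 0, "grip": 0.6},
    {"offset": [0, 0, -30], "twist": 0, "grip": 0.6}
  ]
}}

```text
time: 16.8
tool_pos: [0.5181, -0.1878, 0.425]
tool_rot: [-0.001, 0.976, 0.218, -0.001]
contact_force: [0.4, 0.1, 0.0]
gripper_width: 0.6
```

Run:
```python
from h import *
s,M=st(); c=manip.get_calibration("wrist")
w=look("wrist",[('t','vise_face'),('t','insert_copper')],"w6.png")
p=fit(w,c,.104,np.array([.5185,-.188,np.radians(25)]),(3,100,40),(18,255,255))
h=cv2.cvtColor(w,cv2.COLOR_BGR2HSV)
a=look("scene",[('t','insert_copper'),('t','lid_lip'),('t','insert_steel_a'),('t','cutters'),('t','canister')],"s6.png"); b=look("side",[('t','insert_copper'),('t','lid_lip')],"d6.png")
cv2.imwrite("pics/fin.png",np.hstack([cv2.resize(w,(400,300)),cv2.resize(a[60:360,130:530],(400,300))]))
```

```text
t 16.8 p [ 0.5181 -0.1878  0.425 ] F [0.39 0.13 0.01] g 0.6003883821042066
[[ 0.905  0.426 -0.003]
 [ 0.426 -0.905  0.002]
 [-0.002 -0.003 -1.   ]]
j [-0.483 -0.135  1.761 -0.     1.519  0.648]
wrist t insert_copper 0.56 [ 0.5186 -0.1893  0.1043]
fit [ 0.5171 -0.189   0.4952] deg 28.4 resid 1119.1529411764704 area 3138
scene t insert_copper 0.81 [ 0.5188 -0.188   0.1074]
scene t lid_lip 0.92 [0.4815 0.3176 0.2386]
scene t insert_steel_a 0.61 [0.6074 0.2263 0.0172]
scene t insert_steel_a 0.37 [0.5222 0.1959 0.0136]
scene t cutters 0.85 [ 0.7122 -0.1501  0.0042]
scene t canister 0.86 [0.7921 0.076  0.0056]
side t insert_copper 0.57 [ 0.5167 -0.1857  0.1015]
side t lid_lip 0.82 [0.4734 0.3246 0.239 ]
side t lid_lip 0.21 [ 0.5158 -0.1934  0.    ]
```

View pics/fin.png

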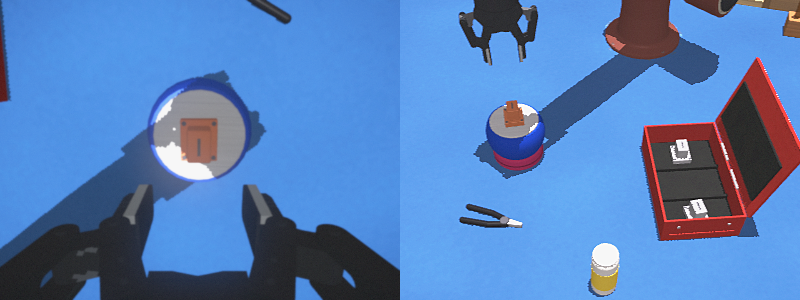

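The insert stands upright on the face, the steel inserts are in the case, and the lid is open. I'll check the centring numerically from this wrist picture.

Run:
```python
from h import *
im=cv2.imread("pics/w6.png");c=manip.get_calibration("wrist");h=cv2.cvtColor(im,cv2.COLOR_BGR2HSV)
m=((h[...,1]<70)|(h[...,0]<25)).astype(np.uint8);m[:100]=0;m[300:]=0;m[:,:220]=0;m[:,420:]=0
n,l,S,_=cv2.connectedComponentsWithStats(m);k=1+S[1:,4].argmax();print(S[k])
ct=cv2.convexHull(max(cv2.findContours((l==k).astype(np.uint8),0,1)[0],key=len))[:,0,:]
P=plane("wrist",ct,.104)[:,:2];A=np.c_[2*P,np.ones(len(P))];q=np.linalg.lstsq(A,(P**2).sum(1),rcond=None)[0];print("face",q[:2].round(4),np.sqrt(q[2]+q[0]**2+q[1]**2))
for lo in (90,110,130):
    cu=cv2.inRange(h,(3,lo,40),(20,255,255));cu[:150]=0;cu[300:]=0;cu[:,:270]=0;cu[:,370:]=0;print(cv2.boundingRect(cu))
    g=im.copy();g[cu==0]=0
    fit(g,c,.104,np.array([.5185,-.188,np.radians(25)]),(3,lo,40),(20,255,255))
s,M=st()
cv2.imwrite("pics/last.png",cv2.resize(im[110:300,220:420],(800,760))[:600])
```

```text
[  245   144   148   144 16608]
face [ 0.5201 -0.1887] 0.05209859672049747
(289, 190, 59, 70)
fit [ 0.5192 -0.1887  0.4452] deg 25.5 resid 474.5098039215686 area 3711
(291, 191, 56, 65)
fit [ 0.5207 -0.1929  0.43  ] deg 24.6 resid 2172.698039215686 area 2009
(333, 194, 12, 24)
fit [ 0.2112 -0.2258 -0.6399] deg -36.7 resid 2.0 area 2
t 17.4 p [ 0.5184 -0.188   0.4272] F [-0.08 -0.29 -0.36] g 0.5983854186476868
[[ 0.905  0.426  0.   ]
 [ 0.426 -0.905 -0.   ]
 [ 0.     0.    -1.   ]]
j [-0.483 -0.136  1.758 -0.     1.519  0.648]
```

View pics/last.png

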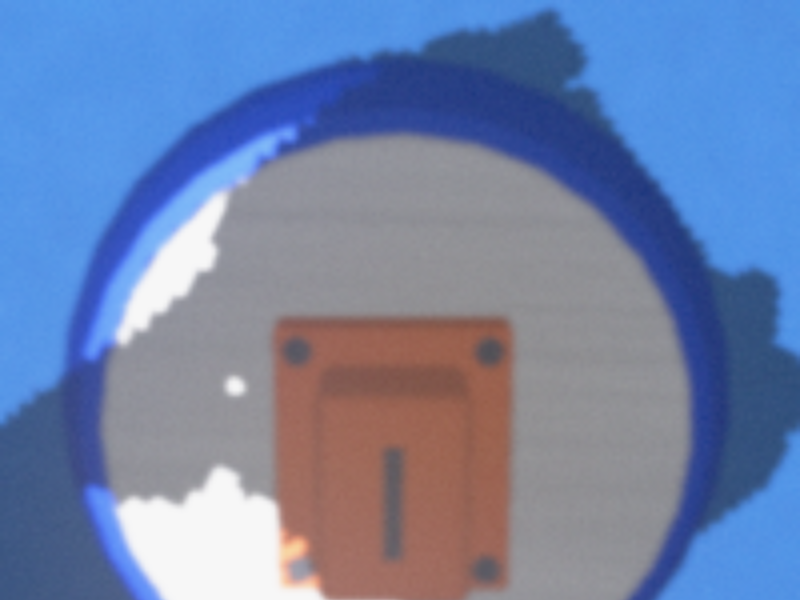

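Run:
```python
from h import *
P=plane("wrist",[(220+x/4,110+y/4) for x,y in [(275,318),(511,318),(508,588),(281,588)]],.116)
E=np.roll(P,-1,0)-P;print(P.mean(0),np.linalg.norm(E,axis=1))
```

```text
[ 0.51931078 -0.18906378  0.116     ] [0.03930502 0.04738066 0.03955562 0.04738889]
```

Corner and silhouette fits agree: the insert is about 1 mm from the face centre and upright. Handing in.

```bash
python3 -c "
from plant import manip
print(manip.job_done())"
```

```text
the job is handed in; nothing more can be done
None
```

The lid is open on its stop and the copper insert stands upright on the vise face, about 1 mm from its centre. I handed the job in at about 17.4 s of the 64 s.

**How it was done:**
- **Lid:** I raised it by friction, with the closed fingertips against the lip. I then walked it slowly round its arc until it lay back on its stop; the push reached about 18 N.
- **Insert:** I gripped it across the core's y faces, lifted it out and lowered it slowly until the weight passed to the face, about 4 N. Then I released it and lifted clear.

**Last checks:**
- **Centring:** the face centre measured (0.520, -0.189) and the insert (0.519, -0.189). The silhouette fit and the flange corners agree. The first automatic fit was poor (28°, high residual) because glare spoiled the image mask, so I discarded it.
- **Lid:** about 1.86 rad when opened, with the lip still at about the same place at the end.
- **Bystanders:** the cutters and canister measured in place to within a few mm. Both steel inserts show in their places, but I re-measured only one of them. The network also reported a low-confidence (0.37) steel insert at the now empty middle place, which the picture contradicts.

**Disagreement with the task text:** the inserts' long side lies along the case's y, not its x. I turned the grip by about 84° to match.

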